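# Snap the rotor onto the bench centrifuge and close its lid

## Robot

A 6-joint arm with a two-finger parallel gripper is mounted at the origin on a cart in front of the work surface, level with it; the furniture and walls round the work are solid. World frame = base frame: x ahead of the robot, y to its left, z up, the work surface at z = 0. Lengths are in m, angles in degrees, forces in N, time in s.
With the tool pointing down it reaches from about 0.4 to 0.825 m from the base axis. Payload 7 kg.
Tool frame: the origin (TCP) lies at the very end of the fingers, on their centre line; the grasp point (between the pads) lies 19 mm behind it; z points along the fingers, y is the line along which they close (so a half turn about z gives the same grasp; the last joint's range is limited). The gripper opens to 88 mm and grips with 3 to 60 N. Pads are 19 mm wide; open, the fingers measure 130 mm over their backs; the gripper's body (78 mm by 193 mm) begins 47 mm behind the grasp point.
Start: joints at [88.7, 20.546, 0.682, 0, -70.136, -16.507], TCP at [0.206, 0.643, 0.227] pointing down, gripper open.
Joint ranges: [-176.03, 176.03], [-82.01, 121.73], [-58.28, 71.71], [-173.87, 95.51], [-174.79, -0.11], [-173.66, 173.66]. Speed limits (degrees/s): [136.94, 136.94, 172.46, 180, 180, 180].

## Interface

Orientations are given as [roll, pitch, yaw] about the fixed x, y, z axes, in that order (R = Rz(yaw) Ry(pitch) Rx(roll)).
In Python, from plant import get_state, imaging, r, finder gives the robot as it stands.
- The arm moves only by the shell command python3 -m handwheel 'ROWS' [FORCE]. ROWS is JSON, a list of rows, each a list of 5 numbers: the closure, from 0 (fully open) to 1 (shut), then the shift along the world's x, y, z in cm, then the turn about the world's z in degrees. A call has 1 to 8 rows; each row is the pose to reach, as a shift and turn from the pose commanded when the call began; what a row does not reach only later rows make up. A row lasts 1/8 s, in which the tool goes at most 62.5 mm and 10.7 degrees, less where a joint would pass 70% of its speed; a pose out of reach is approached as far as the arm can. A call with a gripper value outside its range is refused whole. The fingers move at their own pace and stop on an object; FORCE is the grip in N (left out, the last holds). Time passes only in rows, so rows that repeat a pose let the fingers close. It gives the time, the measured TCP pose, the force, the opening and the grip force at its end, in the units of the state.
- get_state(): the state, without advancing time (a new reading comes with each control period).
- imaging.capture(name): name is "scene" or "top" or "wrist"; returns (picture, depth): 480x640x3 uint8, red, green, blue; 480x640 float32, m along the optical axis (not along the pixel's ray), 0 where there is no reading.
- imaging.get_calibration(name): a dict with "fx", "fy", "cx", "cy" (pixels), "dist" ([k1, k2, p1, p2, k3] as OpenCV has them; the pictures are not rectified), "rvec" (rotation vector, rad) and "tvec" (3), from world to camera coordinates, as OpenCV has them; the wrist camera has in their place "hand_eye" (4x4, takes a point from camera to tool coordinates, whose origin is the TCP and whose axes are the flange's). Camera axes: x right, y down, z forward; pixel columns grow to the right and rows downward; lengths in m; the calibration is good to about 2 mm. A picture is of the moment at which its call begins: read the wrist's pose just before it. get_calibration takes no time and is no camera call.
- r.close_job(): hands the job in; it is judged then, once.
Trained networks look in the newest picture that a camera, given by its name, has taken for a name from the list of things; names that differ only in an ending like _2 or _b are one class to them, and where a whole thing is asked for, a point or a joint stands for the part that bears it (a point fixed in the world has none). Each returns a list of dicts, best first, with "p" (0 to 1); they miss things now and then, are a little off and sometimes report something else, mostly with a low value. They report only what shows in the picture. A call takes as long as a camera call.
- finder.cut_out(camera, query): "region" (480x640 bool, what is visible of it) and "pixel" ([column, row] in pixels, amid what is visible of it).
The state is a dict: "time_s": time; "joints": joint angles; "qd": joint speeds; "joint_torque": joint torques, N m; "tcp_pos": TCP position; "eef_rot": TCP orientation; "contact_force": force on the tool from outside, world axes, zero at the start; "moment": the same for the moment, N m; "gripper_width": finger opening in m; "gripper_force": force on a finger pad.
Only numpy, scipy, OpenCV 4.12 (cv2) and the standard library are available. Lean on these libraries where they do the work, as an engineer would, in place of code of your own. Each camera call takes 0.05 s, during which the arm holds its last target. There are 200 camera calls.

## Task

Put the rotor back into the open bench centrifuge: lower it onto the spindle, turn it gently by its knob until its holes drop over the drive pins, and press it down until the catch snaps and it sits fully home. Never force it while it rests on the pins, as they bend. With the rotor home, ease the lid fully shut without slamming it, and leave everything else on the bench where it is.

Things in the scene. Friction and masses are not known exactly. Their poses are not given: they have to be found in the camera images.
- centrifuge: White bench centrifuge, fixed, housing 176 (x) x 156 (y) x 60 mm high. Origin on the bench surface on the spindle's axis; its -x is the front, +x the hinge side, z up. A round open chamber of radius 55 mm is sunk from the rim (z = 60) to z = 20 and has the spindle in its middle.
- spindle_seat (a point): Centre of the drive's flat seat plate (radius 29 mm), 30 mm above the bench. Four round-tipped drive pins of diameter 6, 90 degrees apart on a circle of radius 20, rise 13 mm from it. The drive (plate, nose, pins) stands at an unmeasured angle and turns against about 0.15 N m of friction: pushed hard it goes round with the rotor and the pins never find the holes; search with 3 to 6 N.
- spindle_tip (a point): Top of the rounded spindle nose (diameter 14 mm), 28 mm above the seat plate, on the axis. Low on the nose four spring balls form the catch: a rotor whose holes are over the pins hangs on them about 6 mm above the plate and needs some 7 to 12 N of push besides its weight to snap past. Then it drops until its underside meets the plate; that is fully home.
- rotor: Aluminium rotor of about 0.32 kg, outer diameter 97 mm, with eight tube wells, upright on the bench. Origin at the centre of its underside, z up. Boss of radius 31, height 30, with a central bore (diameter 15.6, open below only, 30 deep) and four vertical through holes (diameter 7.6) at radius 20 on its x and y axes.
- rotor_knob (a point): Centre of the top of the rotor's black knob, the grip: a round post of diameter 25 mm that stands on the boss, from 30 to 56 mm above the rotor's origin.
- lid (a joint): Angle of the clear hooded lid (0.2 kg): 0 shut, about 1.8 rad wide open (nearly upright, leaning back). A friction hinge of 0.3 N m holds it where it is left. Shut, the hood clears the knob of a rotor that is home by a few mm, but not that of one caught on the pins or balls.
- lid_hinge (a point): Middle of the lid's hinge axis, which runs along the centrifuge's y; in the centrifuge's frame it lies 80 mm behind the spindle's axis (+x) and 62 mm above the bench.
- lid_tab (a point): Point on the outer face of the grey finger tab at the lid's free edge, 170 mm from the hinge axis and 10 mm off the rim plane. Tab 50 mm wide, 10 thick, from 158 to 175 mm from the hinge axis; the hood on that side begins 150 mm from the axis. Open, the tab points up and this face looks to the back: push it from behind to the front, then down. Shut, it faces up, 72 mm above the bench.
- tube_rack: Blue rack with capped tubes, 56 x 200 x 99 mm, bystander left of the centrifuge. Origin under its centre.
- tip_box: Grey box of pipette tips, 73 x 87 x 66 mm, bystander behind the centrifuge to the right. Origin under its centre.
- micropipette: Pipette lying on the bench, 235 x 25 x 30 mm, bystander in front of the centrifuge. Origin under its centre.
- petri_dish: Closed dish, diameter 58, 15 mm high, bystander. Origin under its centre.
- beaker: Beaker, diameter 58, 69 mm high, bystander behind the rotor to the right. Origin under its centre.

How it is judged:
By the outcome, as a careful person would: the job done as asked, in the order asked, and still so for the second after the job is handed in, with the robot touching nothing.
It also fails if it takes over 72 s, if anything falls off the work surface, if the arm or the gripper's body presses on something with over 40 N, if the wrist force passes 120 N, or if a joint passes its speed limit or range.

## Working session

There is one attempt and no reset: what is moved stays moved. The work goes in short steps, Python scripts to look and compute and a shell command to move; the robot and the scene stay as the last step left them, time stands still between calls to the robot, and variables do not carry over. Pictures are saved under pics/ and viewed, at most 10 in all, crops included, and the job is handed in when it is done.

```bash
mkdir -p pics; ls; cat > h.py <<'E'
import numpy as np, cv2
from plant import get_state, imaging, r, finder
from scipy.spatial.transform import Rotation as R
def cloud(name, st=None):
    if name=='wrist': st=get_state()
    pic,d=imaging.capture(name); c=imaging.get_calibration(name)
    K=np.array([[c['fx'],0,c['cx']],[0,c['fy'],c['cy']],[0,0,1.]]); D=np.array(c['dist'],float)
    v,u=np.mgrid[0:480,0:640]
    n=cv2.undistortPoints(np.stack([u,v],-1).reshape(-1,1,2).astype(float),K,D).reshape(480,640,2)
    P=np.dstack([n[...,0]*d,n[...,1]*d,d])
    if name=='wrist':
        T=np.array(c['hand_eye']); Rw=R.from_euler('xyz',st['eef_rot'],degrees=True).as_matrix()
        P=(P@T[:3,:3].T+T[:3,3])@Rw.T+np.array(st['tcp_pos'])
    else:
        Rm=cv2.Rodrigues(np.array(c['rvec'],float))[0]; P=(P-np.array(c['tvec']).ravel())@Rm
    P[d<=0]=np.nan
    return pic,P
def save(n,pic): cv2.imwrite('pics/'+n+'.png',cv2.cvtColor(pic,cv2.COLOR_RGB2BGR))
E
python3 - <<'E'
from h import *
print(get_state())
for cam in ('top','scene'):
    pic,P=cloud(cam); save(cam+'0',pic); np.save(cam+'.npy',P)
    for q in ('centrifuge','rotor','rotor_knob','lid','lid_tab','tube_rack','tip_box','micropipette','petri_dish','beaker'):
        for o in finder.cut_out(cam,q)[:1]:
            X=P[o['region']]; X=X[~np.isnan(X[:,0])]
            print(cam,q,round(o['p'],2),np.round(o['pixel']),X.shape[0],np.round(np.percentile(X,[2,50,98],axis=0),3).tolist() if len(X) else '')
E
```

```text
pics
{'time_s': 0.0, 'joints': array([ 8.86985188e+01,  2.05899576e+01,  6.34118823e-01, -2.21371475e-02,
       -7.01360332e+01, -1.65074006e+01]), 'qd': array([0.07607634, 0.00771705, 0.01299937, 0.05175892, 0.12368853,
       0.05048453]), 'joint_torque': array([-4.82042105e-04, -5.82721674e+01,  2.93047446e+01,  6.99722752e+00,
        6.70033711e-03, -1.58403782e-04]), 'tcp_pos': array([0.20630181, 0.64218125, 0.22563565]), 'eef_rot': array([ 1.79906001e+02, -6.15451811e-03, -1.78164154e+01]), 'contact_force': array([-0.4213577 , -0.06322152,  0.52632751]), 'moment': array([-0.0101905 ,  0.01227848, -0.02101311]), 'gripper_force': 0.0, 'gripper_width': 0.08711900109175517}
top centrifuge 0.94 [276. 243.] 6090 [[0.431, 0.007, 0.017], [0.556, 0.085, 0.061], [0.642, 0.159, 0.221]]
top rotor 0.87 [420. 285.] 934 [[0.424, -0.331, 0.015], [0.463, -0.285, 0.027], [0.506, -0.248, 0.057]]
top rotor_knob 0.6 [418. 281.] 1052 [[0.421, -0.336, 0.006], [0.464, -0.287, 0.026], [0.509, -0.246, 0.057]]
top lid_tab 0.98 [275. 209.] 2095 [[0.585, 0.018, 0.051], [0.627, 0.093, 0.11], [0.645, 0.162
[... 915 characters left out ...]
, 0.053], [0.63, 0.097, 0.125], [0.651, 0.161, 0.224]]
scene lid_tab 0.74 [297. 186.] 3850 [[0.585, 0.016, 0.053], [0.63, 0.097, 0.127], [0.649, 0.159, 0.223]]
scene tube_rack 0.84 [160. 232.] 2597 [[0.368, 0.248, 0.003], [0.385, 0.331, 0.061], [0.421, 0.446, 0.099]]
scene tip_box 0.95 [380. 217.] 1477 [[0.695, -0.122, 0.003], [0.711, -0.083, 0.06], [0.764, -0.032, 0.069]]
scene micropipette 0.68 [246. 300.] 818 [[0.358, -0.044, 0.005], [0.367, 0.075, 0.018], [0.384, 0.163, 0.031]]
scene petri_dish 0.78 [330. 345.] 650 [[0.335, -0.178, 0.0], [0.36, -0.153, 0.014], [0.39, -0.126, 0.018]]
scene beaker 0.97 [478. 283.] 815 [[0.629, -0.382, 0.006], [0.642, -0.357, 0.045], [0.682, -0.333, 0.071]]
```

```bash
python3 - <<'E'
from h import *
a=cv2.imread('pics/top0.png')[150:350,130:530]; b=cv2.imread('pics/scene0.png')[120:400,130:530]
cv2.imwrite('pics/c1.png',cv2.resize(np.vstack([cv2.resize(a,(600,300)),b[:,:].repeat(1,0) if 0 else cv2.resize(b,(600,300))]),(800,600)))
from scipy.optimize import least_squares
for cam in ('top','scene'):
    P=np.load(cam+'.npy').reshape(-1,3)
    def sel(x0,x1,y0,y1,z0,z1):
        return P[(P[:,0]>x0)&(P[:,0]<x1)&(P[:,1]>y0)&(P[:,1]<y1)&(P[:,2]>z0)&(P[:,2]<z1)]
    k=sel(.42,.51,-.34,-.24,.050,.063); print(cam,'knob',len(k),k.mean(0),cv2.minEnclosingCircle(k[:,:2].astype(np.float32)))
    rim=sel(.40,.66,-.02,.2,.056,.064); print('rim',len(rim),cv2.minAreaRect(rim[:,:2].astype(np.float32)))
    # tall things x,y
    l=sel(.56,.75,-.0,.18,.19,.26); print('lidtop',len(l),np.percentile(l,[0,50,100],axis=0).round(3).tolist())
    s=rim[:,:2]
    t=sel(.48,.58,.03,.14,.045,.075); 
    print(np.histogram(s[:,0],8))
    # nose: pts high near centre inside chamber
    c=np.array(cv2.minAreaRect(s.astype(np.float32))[0])
    n=sel(.50,.57,.06,.12,.045,.066); print('nose',len(n),n.round(3)[:40].tolist())
E
```

```text
top knob 73 [ 0.46540216 -0.29058032  0.05559296] ((0.46546509861946106, -0.2906552851200104), 0.012447315268218517)
rim 2215 ((0.5247169733047485, 0.08121785521507263), (0.1921573281288147, 0.1537484973669052), 5.411585807800293)
lidtop 445 [[0.618, 0.016, 0.19], [0.634, 0.091, 0.212], [0.647, 0.165, 0.234]]
(array([396, 333, 175, 158, 218, 452, 300, 183]), array([0.42377349, 0.44873679, 0.47370009, 0.4986634 , 0.5236267 ,
       0.54859001, 0.57355331, 0.59851662, 0.62347992]))
nose 167 [[0.57, 0.108, 0.065], [0.568, 0.119, 0.057], [0.568, 0.117, 0.059], [0.568, 0.114, 0.063], [0.568, 0.111, 0.06], [0.568, 0.109, 0.06], [0.569, 0.106, 0.058], [0.569, 0.104, 0.056], [0.568, 0.101, 0.061], [0.568, 0.098, 0.063], [0.568, 0.096, 0.064], [0.568, 0.093, 0.062], [0.569, 0.091, 0.06], [0.569, 0.088, 0.06], [0.568, 0.085, 0.064], [0.569, 0.083, 0.062], [0.568, 0.08, 0.064], [0.569, 0.078, 0.061], [0.569, 0.075, 0.06], [0.569, 0.072, 0.062], [0.57, 0.07, 0.058], [0.569, 0.067, 0.061], [0.569, 0.065, 0.061], [0.569, 0.062, 0.063], [0.565, 0.119, 0.059], [0.565, 0.116, 0.061], [0.565, 0.114, 0
[... 996 characters left out ...]
6], [0.563, 0.109, 0.064], [0.567, 0.11, 0.06], [0.558, 0.117, 0.061], [0.561, 0.117, 0.059], [0.563, 0.115, 0.058], [0.564, 0.113, 0.058], [0.564, 0.11, 0.059], [0.564, 0.107, 0.061], [0.566, 0.106, 0.06], [0.565, 0.102, 0.063], [0.57, 0.097, 0.061], [0.553, 0.12, 0.06], [0.553, 0.117, 0.061], [0.555, 0.115, 0.061], [0.556, 0.113, 0.061], [0.558, 0.112, 0.06], [0.56, 0.11, 0.059], [0.563, 0.11, 0.057], [0.563, 0.107, 0.058], [0.562, 0.103, 0.061], [0.564, 0.102, 0.06], [0.564, 0.099, 0.062], [0.567, 0.098, 0.06], [0.569, 0.097, 0.059], [0.57, 0.094, 0.059], [0.57, 0.091, 0.061], [0.548, 0.119, 0.061], [0.547, 0.116, 0.064], [0.553, 0.117, 0.058], [0.553, 0.114, 0.06], [0.555, 0.112, 0.059]]
```

View pics/c1.png

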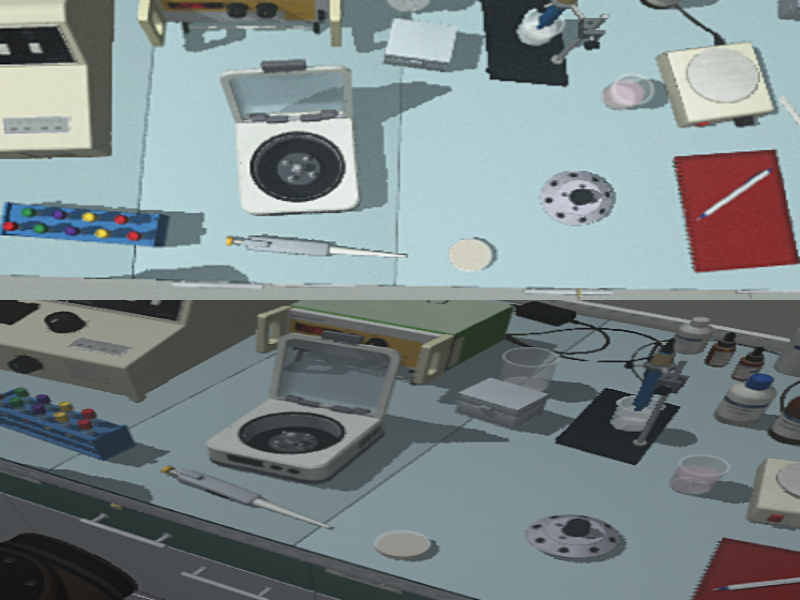

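Both views agree. The centrifuge (about (300,165) in the upper part) is yawed about 5.5°, with its lid open at the back. The rotor, with its black knob at about (580,197), stands free on the right. Next I'll move above the chamber for a close look.

```bash
python3 -m handwheel '[[0,3,-5,1,4],[0,6,-10,2,8],[0,9,-15,3,12],[0,11,-20,4,16],[0,13,-25,5,20],[0,15,-30,5,23],[0,17,-36,5,23],[0,19,-42,5,23]]' && python3 -m handwheel '[[0,2,-5,0,0],[0,4,-10,0,0],[0,5,-13,0,0],[0,5,-13,0,0]]'
python3 - <<'E'
from h import *
pic,P=cloud('wrist'); save('w1',pic); np.save('w1.npy',P); print(get_state()['tcp_pos'],get_state()['eef_rot'],get_state()['joints'], imaging.get_calibration('wrist')['hand_eye'])
E
```

```text
time_s: 2.1
tcp_pos: [0.3962, 0.2223, 0.2769]
eef_rot: [-180.0, -0.0, 5.2]
contact_force: [2.4, 0.4, 0.1]
gripper_width: 0.0874
gripper_force: 0.0
time_s: 2.6
tcp_pos: [0.4463, 0.0923, 0.2767]
eef_rot: [-180.0, -0.0, 5.0]
contact_force: [0.4, -0.5, 0.2]
gripper_width: 0.0879
gripper_force: 0.0
[0.44611668 0.09322009 0.2766845 ] [-1.79987626e+02 -1.64133470e-02  5.05941965e+00] [ 3.66886808e+01 -2.57417420e+00 -2.08083327e+01 -2.03073365e-03
 -7.17453769e+01  5.83713764e+01] [[-9.93893495e-04 -9.66417871e-01 -2.56973754e-01  6.82629594e-02]
 [ 9.99998957e-01 -6.91344294e-04 -1.26769747e-03  1.15133217e-03]
 [ 1.04746815e-03 -2.56974746e-01  9.66417551e-01 -1.57766911e-01]
 [ 0.00000000e+00  0.00000000e+00  0.00000000e+00  1.00000000e+00]]
```

View pics/w1.png

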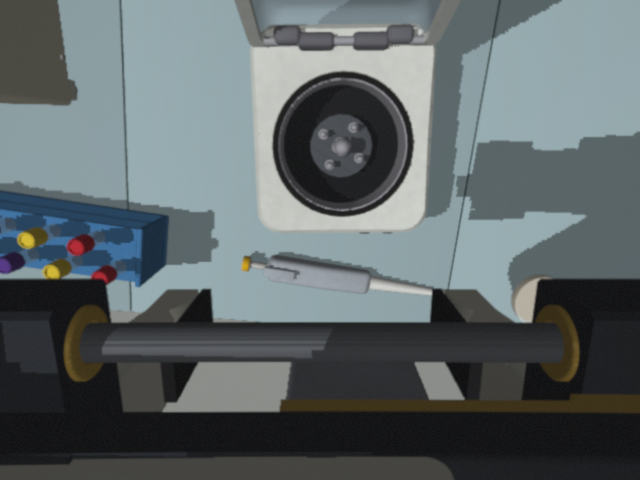

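The wrist view shows the chamber, with the spindle nose at about (341,146) and the four pins at (323,134), (353,128), (358,158) and (329,165). I'll back-project these at their known heights.

```bash
cat >> h.py <<'E'
def ray(uv,z,st,dz=0):
    c=imaging.get_calibration('wrist'); K=np.array([[c['fx'],0,c['cx']],[0,c['fy'],c['cy']],[0,0,1.]])
    n=cv2.undistortPoints(np.array(uv,float).reshape(-1,1,2),K,np.array(c['dist'],float)).reshape(-1,2)
    T=np.array(c['hand_eye']); Rw=R.from_euler('xyz',st['eef_rot'],degrees=True).as_matrix()
    o=Rw@T[:3,3]+st['tcp_pos']; d=np.c_[n,np.ones(len(n))]@(Rw@T[:3,:3]).T
    return o+d*((z-o[2])/d[:,2])[:,None]
def fitc(p):
    A=np.c_[2*p,np.ones(len(p))]; s=np.linalg.lstsq(A,(p**2).sum(1),rcond=None)[0]
    return s[:2],np.sqrt(s[2]+s[0]**2+s[1]**2)
E
python3 - <<'E'
from h import *
st=get_state(); P=np.load('w1.npy'); g=cv2.cvtColor(cv2.imread('pics/w1.png'),cv2.COLOR_BGR2GRAY)
print('nose',ray([[341,146]],.058,st))
pins=[[323,134],[353,128],[358,158],[329,165]]
q=ray(pins,.043,st)[:,:2]; c=q.mean(0); print(q,fitc(q)); d=q-c; a=np.degrees(np.arctan2(d[:,1],d[:,0])); print(a%90)
# chamber edge by radial brightness
e=[]
for t in np.radians(np.arange(0,360,4)):
    rr=np.arange(50,90,.5); u=341+rr*np.cos(t); v=145+rr*np.sin(t)
    L=cv2.remap(g,u.astype(np.float32)[None],v.astype(np.float32)[None],1)[0].astype(float)
    if L[-1]<150: pass
    k=np.where(L>150)[0]
    if len(k): e.append([u[k[0]],v[k[0]]])
e=np.array(e); w=ray(e,.060,st)[:,:2]; cc,rad=fitc(w); res=np.abs(np.linalg.norm(w-cc,axis=1)-rad); w=w[res<.002]; print('rim',len(w),fitc(w))
# rim plane cloud rect & heights
X=P.reshape(-1,3); m=(abs(X[:,2]-.06)<.004)&(X[:,0]>.4)&(X[:,0]<.66)&(X[:,1]>-.02)&(X[:,1]<.19); print(np.median(X[m],0))
print(cv2.minAreaRect(X[m][:,:2].astype(np.float32)))
b=X[(X[:,0]<.46)&(X[:,1]<-.02)]; print('bench z',np.nanmedian(b[:,2]))
Z=np.load('top.npy').reshape(-1,3)
l=Z[(Z[:,2]>.19)&(Z[:,2]<.26)&(Z[:,0]>.56)&(Z[:,0]<.75)&(Z[:,1]>0)&(Z[:,1]<.18)]
for s in (0.005,): 
  for z in np.arange(.06,.25,.02):
    h=Z[(abs(Z[:,2]-z)<.01)&(Z[:,0]>.575)&(Z[:,0]<.7)&(Z[:,1]>.05)&(Z[:,1]<.13)]; print(round(z,2),len(h),np.percentile(h[:,0],[1,50,99]).round(3) if len(h) else '')
E
```

```text
nose [[0.50581935 0.08054437 0.058     ]]
[[0.51446145 0.09693456]
 [0.52191708 0.07074271]
 [0.49629282 0.0634154 ]
 [0.48778489 0.08907375]] (array([0.50507634, 0.08033349]), np.float64(0.01922256369127518))
[61.04289937 61.0395964  62.05124737 62.47101486]
rim 90 (array([0.50528502, 0.07930985]), np.float64(0.061359769874776204))
[0.54205646 0.08160302 0.05959926]
((0.5236839056015015, 0.08020976930856705), (0.18952913582324982, 0.15355610847473145), 5.4939284324646)
bench z -0.00072438987126347
0.06 503 [0.576 0.601 0.622]
0.08 163 [0.584 0.622 0.629]
0.1 132 [0.624 0.629 0.636]
0.12 136 [0.629 0.635 0.642]
0.14 123 [0.635 0.639 0.647]
0.16 27 [0.639 0.64  0.643]
0.18 0 
0.2 60 [0.626 0.631 0.638]
0.22 203 [0.629 0.636 0.645]
0.24 15 [0.635 0.638 0.643]
```

```bash
python3 -m handwheel '[[0,-0.5,-6,0,0],[0,-1,-12,0,0],[0,-1.5,-18,0,0],[0,-2,-24,-1,0],[0,-3,-30,-3,0],[0,-3,-35,-4,0],[0,-3,-37.5,-4,0],[0,-3,-37.5,-4,0]]'
python3 - <<'E'
from h import *
st=get_state(); pic,P=cloud('wrist'); save('w2',pic); np.save('w2.npy',P); print(st['tcp_pos'],st['eef_rot'],st['joints'])
c=P[...,2]; m=(abs(c-.056)<.005)&(abs(P[...,0]-.465)<.06)&(abs(P[...,1]+.292)<.06)
X=P[m]; print('knob',len(X),np.median(X,0),cv2.minEnclosingCircle(X[:,:2].astype(np.float32)))
v,u=np.where(m); print(u.mean(),v.mean())
cu,cv_=int(u.mean()),int(v.mean()); y0=max(cv_-90,0); x0=max(cu-90,0); print(x0,y0)
save('w2c',cv2.resize(pic[y0:y0+180,x0:x0+180],(540,540)))
E
```

```text
time_s: 3.65
tcp_pos: [0.4162, -0.2816, 0.236]
eef_rot: [-180.0, 0.1, 5.1]
contact_force: [-0.3, 0.4, -0.4]
gripper_width: 0.0875
gripper_force: 0.0
[ 0.41618088 -0.28159862  0.23603479] [-1.79987385e+02  5.62937446e-02  5.10266574e+00] [-1.16413269e+01  3.78739265e+00 -1.97347509e+01  4.51112128e-03
 -6.65353978e+01  1.06742188e+02]
knob 736 [ 0.46628704 -0.29333194  0.05557065] ((0.46615204215049744, -0.29333657026290894), 0.012417604215443134)
340.8138586956522 159.49728260869566
250 69
```

View pics/w2c.png

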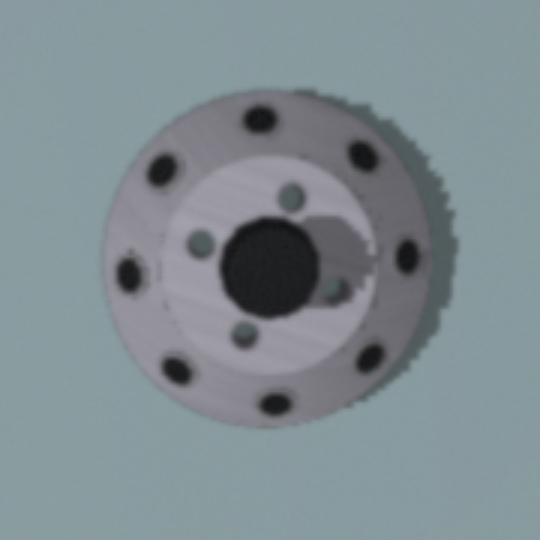

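The crop shows the four boss holes at about (291,197), (201,244), (245,334) and (331,288), with the knob at (270,267).

```bash
python3 - <<'E'
from h import *
st=get_state()
h=np.array([[291,197],[201,244],[245,334],[331,288]])/3+[249.7,68.7]
q=ray(h,.030,st)[:,:2]; print(q,fitc(q),q.mean(0)); d=q-q.mean(0); print(np.degrees(np.arctan2(d[:,1],d[:,0]))%90)
print(ray([[340.8,159.5]],.056,st))
E
```

```text
[[ 0.48579983 -0.29655169]
 [ 0.47094651 -0.2727704 ]
 [ 0.44714122 -0.28742489]
 [ 0.46212977 -0.31040623]] (array([ 0.46656257, -0.2915999 ]), np.float64(0.019597887871825162)) [ 0.46650433 -0.2917883 ]
[76.13292473 76.85264294 77.30070101 76.77733794]
[[ 0.46637327 -0.29245303  0.056     ]]
```

```bash
python3 -m handwheel '[[0,2.5,-0.5,-4,4],[0,5,-1.1,-9,8],[0,5,-1.1,-14,8],[0,5,-1.1,-18,8],[0,5,-1.1,-19.5,8],[0,5,-1.1,-20.2,8],[0,5,-1.1,-20.2,8]]' 40 && python3 -m handwheel '[[1,0,0,0,0],[1,0,0,0,0],[1,0,0,0,0],[1,0,0,0,0],[1,0,0,0,0],[1,0,0,0,0]]'
```

```text
time_s: 4.58
tcp_pos: [0.4668, -0.2918, 0.0356]
eef_rot: [180.0, -0.1, 13.2]
contact_force: [0.3, -0.8, 0.3]
gripper_width: 0.0875
gripper_force: 0.0
time_s: 5.32
tcp_pos: [0.4659, -0.292, 0.0345]
eef_rot: [-180.0, 0.0, 13.2]
contact_force: [0.1, -0.6, 0.4]
gripper_width: 0.0336
gripper_force: 0.0
```

```bash
python3 -m handwheel '[[1,0,0,0,0],[1,0,0,0,0],[1,0,0,0,0],[1,0,0,0,0]]' && python3 -m handwheel '[[1,0,0,1,0],[1,0,0,3,0],[1,0,0,6,0],[1,0,0,10,0],[1,0,0,14,0],[1,0,0,14,0]]'
```

```text
time_s: 5.82
tcp_pos: [0.466, -0.292, 0.0345]
eef_rot: [180.0, -0.0, 13.2]
contact_force: [1.3, -0.7, -1.3]
gripper_width: 0.024
gripper_force: 40.0
time_s: 6.58
tcp_pos: [0.4676, -0.2925, 0.1785]
eef_rot: [179.8, -0.3, 13.2]
contact_force: [-0.5, -0.2, -3.9]
gripper_width: 0.0241
gripper_force: 40.0
```

```bash
python3 -m handwheel '[[1,0.3,-0,0,0],[1,0.5,5,0,-2],[1,1,10,0,-4],[1,1.5,16,0,-6],[1,2,22,0,-8],[1,3,28,0,-11],[1,3.5,33,0,-14],[1,3.9,36,0,-15.2]]' && python3 -m handwheel '[[1,0,1,0,0],[1,0,1.2,0,0],[1,0,1.2,0,0],[1,0,1.2,0,0]]'
python3 - <<'E'
from h import *
st=get_state(); pic,P=cloud('wrist'); save('w3',pic[0:330]); print(st['tcp_pos'],st['eef_rot'],st['contact_force'])
E
```

```text
time_s: 7.58
tcp_pos: [0.5042, 0.0702, 0.1731]
eef_rot: [179.9, 0.1, -2.0]
contact_force: [0.2, -0.4, -2.0]
gripper_width: 0.0239
gripper_force: 40.0
time_s: 8.07
tcp_pos: [0.5048, 0.0791, 0.1745]
eef_rot: [180.0, 0.0, -2.1]
contact_force: [-0.0, -0.5, -3.4]
gripper_width: 0.0244
gripper_force: 40.0
[0.50480056 0.07912806 0.17447298] [ 1.79991810e+02  1.51081420e-02 -2.06982052e+00] [-0.02025368 -0.51728775 -3.42426298]
```

View pics/w3.png

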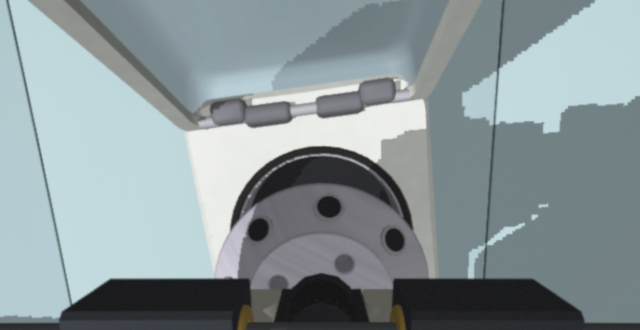

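The rotor hangs level over the chamber and I can see chamber wall all round it. I'll descend to just above the nose.

```bash
python3 -m handwheel '[[1,0,0.1,-2,0],[1,0,0.1,-4.5,0],[1,0,0.1,-6.5,0],[1,0,0.1,-7.5,0],[1,0,0.1,-7.5,0]]' && python3 -m handwheel '[[1,0,0,-0.4,0],[1,0,0,-0.7,0],[1,0,0,-0.7,0]]'
```

```text
time_s: 8.75
tcp_pos: [0.5048, 0.0806, 0.0993]
eef_rot: [180.0, 0.0, -2.0]
contact_force: [-0.4, 0.5, -2.1]
gripper_width: 0.0239
gripper_force: 40.0
time_s: 9.12
tcp_pos: [0.5049, 0.0811, 0.0926]
eef_rot: [-180.0, -0.0, -2.0]
contact_force: [-0.1, -0.3, -3.3]
gripper_width: 0.0239
gripper_force: 40.0
```

```bash
python3 -m handwheel '[[1,0,0,-0.2,0],[1,0,0,-0.4,0],[1,0,0,-0.4,0]]' && python3 -m handwheel '[[1,0,0,-0.2,0],[1,0,0,-0.4,0],[1,0,0,-0.4,0]]'
```

```text
time_s: 9.5
tcp_pos: [0.5048, 0.0809, 0.0884]
eef_rot: [180.0, 0.0, -2.0]
contact_force: [-0.5, -1.9, -2.7]
gripper_width: 0.0243
gripper_force: 40.0
time_s: 9.88
tcp_pos: [0.5048, 0.0806, 0.0843]
eef_rot: [180.0, 0.0, -2.0]
contact_force: [1.8, -4.8, -3.6]
gripper_width: 0.024
gripper_force: 40.0
```

```bash
python3 -m handwheel '[[1,0.02,-0.05,0,0],[1,0.02,-0.05,-0.2,0],[1,0.02,-0.05,-0.4,0],[1,0.02,-0.05,-0.4,0]]' && python3 -m handwheel '[[1,0,0,-0.1,0],[1,0,0,-0.2,0],[1,0,0,-0.2,0]]'
```

```text
time_s: 10.38
tcp_pos: [0.505, 0.0804, 0.0803]
eef_rot: [180.0, 0.0, -2.0]
contact_force: [1.6, -4.4, -3.1]
gripper_width: 0.024
gripper_force: 40.0
time_s: 10.75
tcp_pos: [0.5051, 0.0804, 0.0785]
eef_rot: [180.0, 0.0, -2.0]
contact_force: [1.5, -4.0, -0.5]
gripper_width: 0.024
gripper_force: 40.0
```

```bash
python3 -m handwheel '[[1,0.02,-0.06,0,0],[1,0.02,-0.06,0,0]]' && python3 -m handwheel '[[1,0,0,-0.05,0],[1,0,0,-0.05,0]]'
```

```text
time_s: 11.0
tcp_pos: [0.5053, 0.0802, 0.0785]
eef_rot: [-180.0, -0.0, -2.0]
contact_force: [0.1, -2.4, -1.0]
gripper_width: 0.0238
gripper_force: 40.0
time_s: 11.25
tcp_pos: [0.5054, 0.0801, 0.078]
eef_rot: [-180.0, -0.0, -2.0]
contact_force: [-0.2, -2.4, -2.3]
gripper_width: 0.0237
gripper_force: 40.0
```

```bash
python3 -m handwheel '[[1,0.01,-0.04,-0.05,0],[1,0.01,-0.04,-0.1,0],[1,0.01,-0.04,-0.1,0]]'; python3 -m handwheel '[[1,0,0,-0.05,0],[1,0,0,-0.05,0]]'
```

```text
time_s: 11.62
tcp_pos: [0.5055, 0.0797, 0.077]
eef_rot: [-180.0, 0.0, -2.0]
contact_force: [-0.1, -0.3, -3.3]
gripper_width: 0.0242
gripper_force: 40.0
time_s: 11.88
tcp_pos: [0.5054, 0.0796, 0.0765]
eef_rot: [180.0, 0.0, -2.0]
contact_force: [-1.4, -0.4, -2.5]
gripper_width: 0.0243
gripper_force: 40.0
```

```bash
python3 -m handwheel '[[1,0,0,-0.05,0],[1,0,0,-0.1,0],[1,0,0,-0.1,0]]'; python3 -m handwheel '[[1,0,0,-0.05,0],[1,0,0,-0.1,0],[1,0,0,-0.1,0]]'
```

```text
time_s: 12.25
tcp_pos: [0.5054, 0.0795, 0.0755]
eef_rot: [-180.0, 0.0, -2.0]
contact_force: [0.0, -0.7, -2.4]
gripper_width: 0.024
gripper_force: 40.0
time_s: 12.62
tcp_pos: [0.5054, 0.0795, 0.0745]
eef_rot: [180.0, 0.0, -2.0]
contact_force: [0.2, -0.9, -2.4]
gripper_width: 0.0241
gripper_force: 40.0
```

```bash
python3 -m handwheel '[[1,0,0,-0.05,0],[1,0,0,-0.1,0],[1,0,0,-0.1,0]]'; python3 -m handwheel '[[1,0,0,-0.05,0],[1,0,0,-0.1,0],[1,0,0,-0.1,0]]'; python3 -m handwheel '[[1,0,0,-0.05,0],[1,0,0,-0.1,0],[1,0,0,-0.1,0]]'; python3 -c "
from h import *
print(get_state()['moment'],get_state()['contact_force'])"
```

```text
time_s: 13.0
tcp_pos: [0.5054, 0.0795, 0.0735]
eef_rot: [180.0, 0.0, -2.0]
contact_force: [0.4, 0.4, -3.4]
gripper_width: 0.0242
gripper_force: 40.0
time_s: 13.38
tcp_pos: [0.5054, 0.0795, 0.0725]
eef_rot: [180.0, 0.0, -2.0]
contact_force: [-0.2, 1.1, -3.5]
gripper_width: 0.0241
gripper_force: 40.0
time_s: 13.75
tcp_pos: [0.5055, 0.0795, 0.0715]
eef_rot: [180.0, 0.0, -2.0]
contact_force: [-0.2, -0.3, -2.6]
gripper_width: 0.024
gripper_force: 40.0
[-0.03637972  0.02996369  0.02825786] [-0.22712541 -0.34835069 -2.60428957]
```

The holes are well over the pins: the underside is about 6 mm below the tips and there's no load. Next is the catch.

```bash
python3 -m handwheel '[[1,0,0,-0.05,0],[1,0,0,-0.1,0],[1,0,0,-0.1,0]]'; python3 -m handwheel '[[1,0,0,-0.05,0],[1,0,0,-0.1,0],[1,0,0,-0.1,0]]';
```

```text
time_s: 14.12
tcp_pos: [0.5056, 0.0795, 0.0707]
eef_rot: [180.0, -0.0, -2.0]
contact_force: [-0.4, -0.0, -1.1]
gripper_width: 0.024
gripper_force: 40.0
time_s: 14.5
tcp_pos: [0.5058, 0.0796, 0.0699]
eef_rot: [-180.0, -0.0, -2.0]
contact_force: [-0.2, -1.1, 3.9]
gripper_width: 0.0237
gripper_force: 40.0
```

```bash
python3 -m handwheel '[[1,0,0,-0.05,0],[1,0,0,-0.1,0],[1,0,0,-0.1,0]]'
```

```text
time_s: 14.88
tcp_pos: [0.5056, 0.0797, 0.0685]
eef_rot: [-180.0, -0.0, -2.0]
contact_force: [0.3, -0.9, 3.2]
gripper_width: 0.0241
gripper_force: 40.0
```

```bash
python3 -m handwheel '[[1,0,0,-0.05,0],[1,0,0,-0.1,0],[1,0,0,-0.15,0],[1,0,0,-0.15,0]]'; python3 -m handwheel '[[1,0,0,-0.05,0],[1,0,0,-0.1,0],[1,0,0,-0.1,0]]'; python3 -m handwheel '[[1,0,0,-0.05,0],[1,0,0,-0.1,0],[1,0,0,-0.1,0]]'
```

```text
time_s: 15.38
tcp_pos: [0.5053, 0.0795, 0.0668]
eef_rot: [180.0, 0.0, -2.0]
contact_force: [1.2, -1.7, -0.8]
gripper_width: 0.0246
gripper_force: 40.0
time_s: 15.75
tcp_pos: [0.5054, 0.0795, 0.0659]
eef_rot: [180.0, 0.0, -2.0]
contact_force: [1.0, 0.1, -1.5]
gripper_width: 0.024
gripper_force: 40.0
time_s: 16.12
tcp_pos: [0.5054, 0.0795, 0.065]
eef_rot: [180.0, 0.0, -2.0]
contact_force: [1.2, -0.8, -0.4]
gripper_width: 0.0239
gripper_force: 40.0
```

Past the catch. I'll go on down to the plate.

```bash
python3 -m handwheel '[[1,0,0,-0.05,0],[1,0,0,-0.1,0],[1,0,0,-0.1,0]]'; python3 -m handwheel '[[1,0,0,-0.05,0],[1,0,0,-0.1,0],[1,0,0,-0.1,0]]'
```

```text
time_s: 16.5
tcp_pos: [0.5055, 0.0795, 0.0644]
eef_rot: [180.0, -0.0, -2.0]
contact_force: [-2.2, -1.0, 5.4]
gripper_width: 0.0238
gripper_force: 40.0
time_s: 16.88
tcp_pos: [0.5056, 0.0795, 0.0643]
eef_rot: [180.0, -0.0, -2.0]
contact_force: [-4.5, -1.7, 14.9]
gripper_width: 0.0242
gripper_force: 40.0
```

The rotor stopped hard 6 mm below the catch, which means it's home. I'll unload it, release and rise.

```bash
python3 -m handwheel '[[1,0,0,0.15,0],[0.5,0,0,0.15,0],[0.5,0,0,0.15,0],[0.5,0,0,0.15,0],[0.5,0,0,0.15,0],[0.5,0,0,0.15,0]]'; python3 -m handwheel '[[0.5,0,0,1,0],[0.5,0,0,3,0],[0.5,0,0,7,0],[0.5,-0.5,0.3,12,2],[1,-1,0.6,17,4],[1,-2,1,22,6],[1,-2,1,25,7.5],[1,-2,1,25,7.5]]'
python3 - <<'E'
from h import *
st=get_state(); pic,P=cloud('wrist'); save('w4',pic); print(st['tcp_pos'],st['eef_rot'],st['gripper_width'])
X=P.reshape(-1,3)
k=(abs(P[...,2]-.086)<.008)&(np.hypot(P[...,0]-.505,P[...,1]-.08)<.016); print('knob',k.sum(),np.median(P[k],0) if k.any() else '')
c,s=np.cos(np.radians(5.5)),np.sin(np.radians(5.5))
Y=X-[.5053,.0800,0]; Y=np.c_[Y[:,0]*c+Y[:,1]*s,-Y[:,0]*s+Y[:,1]*c,Y[:,2]]
for src,Q in (('wrist',Y),):
    for z in np.arange(.10,.25,.01):
        q=Q[(abs(Q[:,2]-z)<.005)&(abs(Q[:,1])<.022)&(Q[:,0]>.06)&(Q[:,0]<.2)]
        if len(q): print(src,round(z,2),len(q),np.percentile(q[:,0],[2,50,98]).round(4))
Z=np.load('top.npy').reshape(-1,3); q=Z[(Z[:,0]>.66)&(Z[:,0]<.85)&(Z[:,1]>-.05)&(Z[:,1]<.25)]
for x in np.arange(.67,.85,.02): 
    w=q[abs(q[:,0]-x)<.01]; print(round(x,2),w[:,2].max().round(3))
E
```

```text
time_s: 17.62
tcp_pos: [0.5055, 0.0796, 0.0645]
eef_rot: [180.0, 0.0, -2.0]
contact_force: [0.1, -0.0, 0.1]
gripper_width: 0.0438
gripper_force: 0.0
time_s: 18.62
tcp_pos: [0.4863, 0.0899, 0.3181]
eef_rot: [-179.9, -0.3, 5.5]
contact_force: [-0.4, -0.4, -0.5]
gripper_width: 0.0091
gripper_force: 0.0
[0.48632176 0.08992302 0.31812887] [-179.87369301   -0.32504141    5.52848631] 0.009124617511155241
knob 536 [0.50593541 0.07859481 0.08557449]
wrist 0.1 340 [0.1221 0.1237 0.1253]
wrist 0.11 379 [0.1248 0.1264 0.1283]
wrist 0.12 433 [0.1275 0.1293 0.1312]
wrist 0.13 403 [0.1303 0.1319 0.1342]
wrist 0.14 401 [0.1319 0.1336 0.1363]
wrist 0.15 465 [0.1339 0.1356 0.1371]
wrist 0.16 78 [0.1361 0.1365 0.137 ]
wrist 0.2 150 [0.1239 0.1244 0.1251]
wrist 0.21 78 [0.1238 0.1246 0.1249]
0.67 0.008
0.69 0.01
0.71 0.071
0.73 0.154
0.75 0.154
0.77 0.15
0.79 0.146
0.81 0.145
0.83 0.142
```

View pics/w4.png

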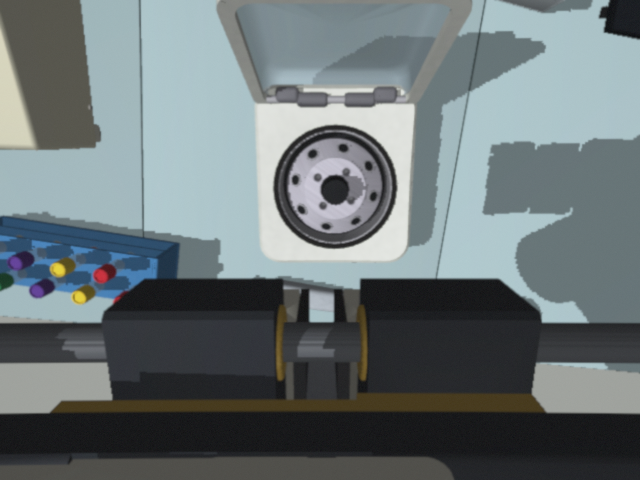

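The rotor sits home in the chamber, with its knob at (335,190) and measured height 85.6 mm against the expected 86. Next I'll get the lid angle from the earlier clouds and work out the arc.

```bash
python3 - <<'E'
from h import *
c,s=np.cos(np.radians(5.5)),np.sin(np.radians(5.5))
H=np.array([.5053+.08*c,.0800+.08*s,.062])
for n in ('top','scene'):
    X=np.load(n+'.npy').reshape(-1,3)-H; Y=np.c_[X[:,0]*c+X[:,1]*s,-X[:,0]*s+X[:,1]*c,X[:,2]]
    q=Y[(Y[:,2]>.135)&(Y[:,2]<.19)&(abs(Y[:,1])<.03)&(Y[:,0]>-.02)&(Y[:,0]<.1)]
    rr=np.hypot(q[:,0],q[:,2]); 
    for lo,hi in ((.138,.15),(.15,.158),(.158,.17),(.17,.185)):
        m=(rr>lo)&(rr<hi); print(n,lo,m.sum(),np.percentile(q[m],[2,50,98],axis=0).round(3).tolist(),np.percentile(np.arctan2(q[m][:,2],-q[m][:,0]),[2,50,98]).round(3))
    m=(rr>.158)&(rr<.182); print('y range at tab',np.percentile(Y[(np.hypot(Y[:,0],Y[:,2])>.162)&(np.hypot(Y[:,0],Y[:,2])<.182)&(Y[:,2]>.12)&(abs(Y[:,1])<.1)&(Y[:,0]<.1)][:,1],[2,98]))
print('arc TCP offsets, world (cm): TCP=(x,y), z')
for t in [1.9,1.8,1.7,1.57,1.4,1.2,1.0,.8,.6,.45,.3,.2,.1,0]:
    d=np.array([-np.cos(t),np.sin(t)]); nn=np.array([np.sin(t),np.cos(t)]); r_=.171 if t<1.5 else .166
    C=r_*d+.010*nn; x=C[0]+.0095; print(t,(H[0]+x*c).round(4),(H[1]+x*s).round(4),(H[2]+C[1]).round(4))
E
```

```text
top 0.138 4 [[0.044, -0.003, 0.139], [0.045, 0.001, 0.141], [0.046, 0.006, 0.142]] [1.874 1.879 1.887]
top 0.15 57 [[0.044, -0.028, 0.143], [0.046, 0.003, 0.147], [0.054, 0.028, 0.151]] [1.864 1.874 1.919]
top 0.158 67 [[0.047, -0.029, 0.15], [0.049, -0.002, 0.156], [0.052, 0.027, 0.162]] [1.86  1.872 1.899]
top 0.17 103 [[0.05, -0.025, 0.163], [0.054, -0.0, 0.166], [0.06, 0.022, 0.17]] [1.861 1.887 1.92 ]
y range at tab [-0.02465285  0.02215146]
scene 0.138 18 [[0.044, -0.023, 0.14], [0.046, 0.005, 0.142], [0.05, 0.026, 0.143]] [1.867 1.883 1.912]
scene 0.15 81 [[0.043, -0.03, 0.143], [0.047, -0.004, 0.147], [0.051, 0.028, 0.151]] [1.848 1.878 1.907]
scene 0.158 115 [[0.045, -0.027, 0.15], [0.05, -0.003, 0.156], [0.054, 0.027, 0.162]] [1.855 1.877 1.912]
scene 0.17 72 [[0.05, -0.025, 0.162], [0.054, -0.004, 0.165], [0.06, 0.02, 0.168]] [1.863 1.886 1.923]
y range at tab [-0.02571046  0.01992432]
arc TCP offsets, world (cm): TCP=(x,y), z
1.9 0.6572 0.0946 0.2159
1.8 0.6416 0.0931 0.2214
1.7 0.6255 0.0916 0.2253
1.57 0.6042 0.0895 0.228
1.4 0.5753 0.0867 0.2322
1.2 0.542 0.0835 0.225
1.0 0.5108 0.0805 0.2113
0.8 0.4829 0.0778 0.1916
0.6 0.4595 0.0756 0.1668
0.45 0.4455 0.0742 0.1454
0.3 0.4347 0.0732 0.1221
0.2 0.4295 0.0727 0.1058
0.1 0.426 0.0724 0.089
0 0.4242 0.0722 0.072
```

```bash
python3 -m handwheel '[[1,5,0.2,-1,0],[1,10,0.3,-1.5,0],[1,15,0.5,-1.5,0],[1,19,0.6,-1.5,0],[1,19.9,0.7,-1.5,0],[1,19.9,0.7,-5,0],[1,19.9,0.7,-9,0],[1,19.9,0.7,-10,0]]'; python3 -m handwheel '[[1,0,0,0,0],[1,-1,-0.1,0,0],[1,-2,-0.2,0,0],[1,-3,-0.3,0.1,0],[1,-3.4,-0.3,0.2,0]]'
```

```text
time_s: 19.68
tcp_pos: [0.6822, 0.096, 0.2113]
eef_rot: [179.9, 0.3, 5.5]
contact_force: [-0.0, -0.5, -0.5]
gripper_width: 0.0007
gripper_force: 0.0
time_s: 20.3
tcp_pos: [0.6506, 0.0935, 0.2181]
eef_rot: [-180.0, -0.2, 5.5]
contact_force: [3.3, -1.5, 1.5]
gripper_width: 0.0005
gripper_force: 1.4
```

```bash
python3 -m handwheel '[[1,-1.3,-0.1,0.3,0],[1,-2.5,-0.2,0.5,0],[1,-3.6,-0.35,0.65,0],[1,-4.7,-0.45,0.8,0],[1,-6.1,-0.6,1.0,0],[1,-7.6,-0.7,1.1,0],[1,-9.2,-0.9,0.9,0],[1,-10.9,-1.05,0.5,0]]'
```

```text
time_s: 21.3
tcp_pos: [0.5404, 0.0829, 0.2215]
eef_rot: [-180.0, -0.0, 5.5]
contact_force: [2.6, 0.5, -0.6]
gripper_width: 0.0007
gripper_force: 0.9
```

```bash
python3 -m handwheel '[[1,-1.5,-0.1,-0.2,0],[1,-2.9,-0.25,-0.8,0],[1,-4.3,-0.4,-1.6,0],[1,-5.7,-0.5,-2.7,0],[1,-6.9,-0.65,-3.9,0],[1,-8.05,-0.75,-5.2,0],[1,-8.8,-0.8,-6.2,0],[1,-9.45,-0.9,-7.3,0]]'
```

```text
time_s: 22.3
tcp_pos: [0.4464, 0.074, 0.1481]
eef_rot: [180.0, 0.0, 5.5]
contact_force: [-1.0, 0.9, 1.2]
gripper_width: 0.0002
gripper_force: 0.6
```

```bash
python3 -m handwheel '[[1,-0.4,0,-0.9,0],[1,-0.8,-0.1,-1.8,0],[1,-1.1,-0.1,-2.6,0],[1,-1.35,-0.1,-3.4,0],[1,-1.6,-0.15,-4.1,0],[1,-1.75,-0.15,-4.8,0],[1,-1.9,-0.15,-5.4,0],[1,-1.95,-0.15,-5.8,0]]'
```

```text
time_s: 23.3
tcp_pos: [0.4273, 0.0725, 0.0902]
eef_rot: [180.0, 0.0, 5.5]
contact_force: [0.2, -0.1, 1.1]
gripper_width: 0.0003
gripper_force: 0.5
```

```bash
python3 -m handwheel '[[1,0,0,-0.3,0],[1,0,0,-0.6,0],[1,0,0,-0.9,0],[1,0,0,-1.1,0],[1,0,0,-1.3,0],[1,0,0,-1.4,0],[1,0,0,-1.4,0]]'
```

```text
time_s: 24.18
tcp_pos: [0.4273, 0.0724, 0.0764]
eef_rot: [180.0, 0.0, 5.5]
contact_force: [-3.4, -0.4, 1.5]
gripper_width: 0.0004
gripper_force: 1.0
```

```bash
python3 -m handwheel '[[1,0,0,-0.1,0],[1,0,0,-0.2,0],[1,0,0,-0.3,0],[1,0,0,-0.4,0],[1,0,0,-0.4,0]]'; python3 -m handwheel '[[1,0,0,-0.05,0],[1,0,0,-0.1,0],[1,0,0,-0.1,0]]'
```

```text
time_s: 24.8
tcp_pos: [0.4275, 0.0725, 0.0729]
eef_rot: [180.0, -0.0, 5.5]
contact_force: [-5.5, -0.7, 8.8]
gripper_width: 0.0005
gripper_force: 4.9
time_s: 25.18
tcp_pos: [0.4273, 0.0724, 0.0721]
eef_rot: [180.0, 0.0, 5.5]
contact_force: [-6.4, 0.1, 11.9]
gripper_width: 0.0
gripper_force: 10.5
```

```bash
python3 -m handwheel '[[1,-0.1,0,-0.05,0],[1,-0.1,0,-0.1,0],[1,-0.1,0,-0.1,0]]'; python3 -m handwheel '[[1,0,0,0.3,0],[1,0,0,1,0],[1,-1,0,4,0],[1,-3,0,9,0],[1,-3,0,14,0],[1,-3,0,18,0],[1,-3,0,18,0]]'
python3 - <<'E'
from h import *
for n in ('top','scene','wrist'):
    pic,P=cloud(n); save(n+'9',pic)
    m=(abs(P[...,0]-.422)<.006)&(abs(P[...,1]-.072)<.02); X=P[m]; print(n,'tab',m.sum(),np.nanpercentile(X[:,2],[5,50,90]) if m.any() else '')
    h=(abs(P[...,0]-.5)<.05)&(abs(P[...,1]-.08)<.04); print('hood',np.nanpercentile(P[h][:,2],[5,50,95]) if h.any() else '')
a=cv2.imread('pics/top9.png')[150:350,130:530]; b=cv2.imread('pics/scene9.png')[120:400,130:530]
cv2.imwrite('pics/c9.png',np.vstack([cv2.resize(a,(600,300)),cv2.resize(b,(600,300))]))
E
```

```text
time_s: 25.55
tcp_pos: [0.4273, 0.0725, 0.072]
eef_rot: [180.0, -0.1, 5.6]
contact_force: [-5.6, -2.7, 19.9]
gripper_width: 0.0002
gripper_force: 13.9
time_s: 26.42
tcp_pos: [0.3985, 0.0737, 0.2543]
eef_rot: [-179.8, -0.4, 5.5]
contact_force: [0.2, -0.1, -0.3]
gripper_width: 0.0003
gripper_force: 0.0
top tab 365 [0.69517392 0.69720548 0.69856605]
hood [0.08967891 0.09385093 0.097281  ]
scene tab 268 [-0.00234922  0.07103298  0.37918392]
hood [0.08072221 0.09046798 0.09474949]
wrist tab 33134 [0.3337574  0.35120011 0.36141934]
hood [0.08280441 0.0917605  0.0937114 ]
```

View pics/c9.png

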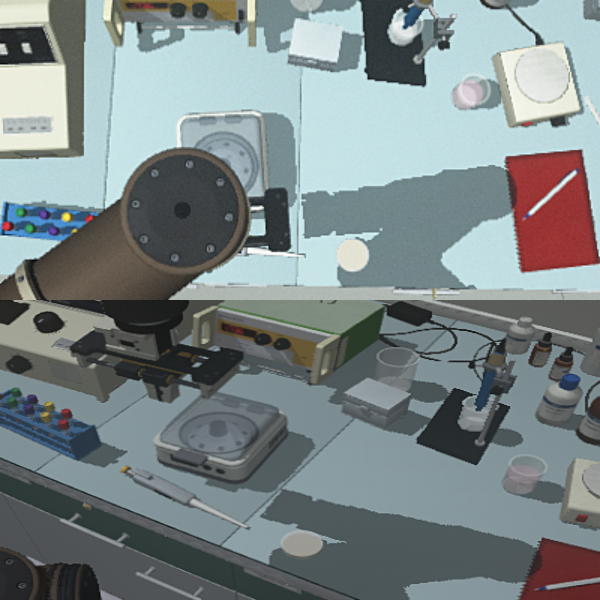

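The lid lies flat at about (220,430), with the tab face measured at 71 mm against the expected 72. The bystanders look unmoved and the arm is clear, so I'm handing in.

```bash
python3 -c "
from plant import r
print(r.close_job())"
```

```text
the job is handed in; nothing more can be done
None
```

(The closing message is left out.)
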